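# Scrape the cast seat cushions off the bench shovel into the green parts tray

## Robot

A 6-joint arm with a two-finger parallel gripper is mounted at the origin on the work surface. World frame = base frame: x ahead of the robot, y to its left, z up, the work surface at z = 0. Lengths are in m, angles in rad, forces in N, time in s.
With the tool pointing down it reaches from about 0.35 to 0.775 m from the base axis. Payload 5.5 kg.
Tool frame: the origin (TCP) lies midway between the tips of the shut fingers; the grasp point (between the pads) lies 19 mm behind it (grip_point_offset is the distance from the TCP to the grasp point, in m); z points along the fingers, y is the direction in which the jaws open and shut (so a half turn about z gives the same grasp; the last joint's range is limited). The gripper opens to 85 mm and grips with 20 to 120 N. Pads are 22 mm wide; open, the fingers measure 114 mm over their backs; the gripper's body (76 mm by 85 mm) begins 54 mm behind the grasp point. The pads swing forward as they close: fully open they stand 13 mm farther back than shut.
Start: joints at [-1.276, 0.313, 0.046, 1.304, 0, 1.431], TCP at [0.242, -0.522, 0.231] pointing down, gripper open.
Joint ranges: [-2.76, 2.76], [-0.86, 1.69], [-1.03, 1.26], [-2.2, 2.34], [-1.47, 1.5], [-3.14, 3.14]. Speed limits (rad/s): [2.57, 2.57, 3.14, 3.14, 3.14, 3.14].

## Interface

Orientations are given as a 3x3 rotation matrix whose columns are the frame's x, y, z axes.
In Python, from station import get_state, snapshot, close_job, grip_point_offset gives the robot as it stands.
- The arm moves only by the tool move_arm, never from a script. Its arguments are lists of equal length, an entry for each row: "offset": the shift along the tool's x, y, z in mm, a list of three; "turn": the turn about the tool's z in rad. A call has 1 to 20 rows; each row shifts and turns the commanded pose from where the row before left it, along the tool's axes as they then stand; what a row does not reach is not made up. A row lasts 1/10 s, in which the tool goes at most 50 mm and 8.59 degrees, less where a joint would pass 70% of its speed; a pose out of reach is approached as far as the arm can. A call with a gripper value outside its range is refused whole. "hand" is the closure, from 0 (fully open) to 1 (shut), set as the call begins (left out, the last holds). The fingers move at their own pace and stop on an object; "newtons" is the grip in N (left out, the last holds). Time passes only in rows, so rows that do not move let the fingers close. It gives the time, the measured TCP pose, the force and the opening at its end, in the units of the state.
- get_state(): the state, without advancing time (a new reading comes with each control period).
- snapshot(name): name is "side" or "top" or "wrist"; returns a dict with "frame" (384x512x3 uint8, red, green, blue), "fx", "fy", "cx", "cy" (pixels), "k1" (the pictures are not rectified: a ray, as slopes to the right and down, at radius r is drawn at 1 + k1 r^2 times it, then the intrinsics apply), "extrinsics" (4x4, takes a point from camera to world coordinates); the wrist camera has in their place "mount" (4x4, takes a point from camera to tool coordinates, whose origin is the TCP and whose axes are the flange's). Camera axes: x right, y up, looking along -z (the intrinsics and any distortion apply to the point x, -y, -z); pixel columns grow to the right and rows downward; lengths in m; the calibration is good to about 2 mm. A picture is of the moment at which its call begins: read the wrist's pose just before it. There is no depth.
- close_job(): hands the job in, once; it reports no verdict.
The state is a dict: "t": time; "joint_positions": joint angles; "joint_vel": joint speeds; "joint_efforts": joint torques, N m; "position": TCP position; "orientation": TCP orientation; "ft_force": force on the tool from outside, world axes, zero at the start; "wrist_torque": the same for the moment, N m; "gripper_width": finger opening in m.
Only numpy, scipy, OpenCV 4.12 (cv2) and the standard library are available. Lean on these libraries where they do the work, as an engineer would, in place of code of your own. Each camera call takes 0.05 s, during which the arm holds its last target. There are 200 camera calls.

## Task

All four white seat cushions belong in the green parts tray, the stray one on the bench as well as the three on the steel bench shovel. Lift the shovel by its handle, level, without losing any of its three, press its lip down on the green tray's rim, tip it by raising the handle so that the cushions are scraped off over the rim into the tray, and keep the lip pressed on the rim until the last one is off. Then lay the empty shovel back flat on the cutting mat, and leave the blue tray, the model chair and the glue bottle where they are and do not shove the green tray.

Things in the scene. Friction and masses are not known exactly. Their poses are not given: they have to be found in the camera images.
- shovel: Bench shovel, about 0.2 kg, 235 mm long: flat bright-steel blade 100 x 100 x 3 mm, dark-wood handle behind. The lip (front edge) is open; flanges: back 21 mm high, sides falling from 17 to 8 mm, ending 12 mm before the lip. Origin: underside, middle of the blade's rear edge; x to the lip, y left, z up. At the start flat on the mat, lip roughly away from the robot, three cushions on it.
- shovel_grip (a point): Point to grip on the handle, 70 mm behind the shovel's origin and 37 mm above the blade's underside; shovel's axes. The handle is a straight bar along x, 20 mm wide (y), 22 mm high, from 35 to 135 mm behind the origin, its underside 26 mm above the blade's: pinch its sides from above. The shovel balances about 30 mm ahead of its origin.
- shovel_lip (a point): Middle of the lip, the blade's straight front edge (100 mm wide), on its underside; 100 mm ahead of the shovel's origin; same axes as the shovel.
- shovel_blade (a point): Middle of the blade's underside, 50 mm ahead of the shovel's origin; shovel's axes. Cushions begin to slide on the blade when it is tipped by 18 to 28 degrees.
- pad_a_center (a point): Centre of a white cast-resin cushion, 28 (its x) x 22 (its y) x 14 mm (z), 12 g, lying flat; at the start on the shovel blade, right rear.
- pad_b_center (a point): Centre of a cushion of the same kind, at the start on the shovel blade, left rear.
- pad_c_center (a point): Centre of a cushion of the same kind, at the start on the shovel blade, near the lip.
- pad_stray_center (a point): Centre of the stray cushion, same kind (28 x 22 x 14 mm along its x, y, z), at the start lying flat on the bare bench beyond the mat.
- tray_green: The target: green open tray with a brown floor, loose on the bench, 0.6 kg; outside 180 mm (its x) x 130 mm (its y) x 45 mm high, walls 5 mm and floor 4 mm thick, rim level, 45 mm above the bench. Origin: centre of its underside; z up. It stands left (+y) or right (-y) of the mat, a long side facing the mat.
- mat: Dark green cutting mat with a grid, fixed to the bench, 240 mm (its x) x 170 mm (its y), 3 mm thick. Origin: centre of its underside.
- tray_blue: Bystander: blue tray of the same size as the green one, with brass and steel parts in it, on the other side of the mat. Origin: centre of its underside.
- chair: Bystander: finished model chair on a round steel foot (68 mm across), 120 mm high, dark wood and white. Origin: centre of its foot's underside.
- glue: Bystander: white glue bottle with an orange cap, 40 mm across, 90 mm high. Origin: centre of its underside.
Mind the look-alikes: they are no part of the job. Leave any black look-alike of the part that bears pad_stray_center alone.

How it is judged:
By the outcome, as a careful person would: the job done as asked, in the order asked, and still so for the second after the job is handed in, with the robot touching nothing.
It also fails if it takes over 72 s, if anything falls off the work surface, if the arm or the gripper's body presses on something with over 40 N, if the wrist force passes 120 N, or if a joint passes its speed limit or range.

## Working session

There is one attempt and no reset: what is moved stays moved. The work goes in short steps, Python scripts to look and compute and a tool call to move; the robot and the scene stay as the last step left them, time stands still between calls to the robot, and variables do not carry over. Pictures are saved under pics/ and viewed, about 8 in all and at most 12, crops included, and the job is handed in when it is done.

Besides the shell and the picture viewer there is one more tool, called after "Call:" as name(argument=value, ...), one argument or row to a line, values as JSON. move_arm: Moves the arm, as the interface text tells. Its arguments: {"type":"object","properties":{"offset":{"type":"array"},"turn":{"type":"array"},"hand":{"type":"number"},"newtons":{"type":"number"}},"required":["offset","turn"]}

```bash
mkdir -p pics; ls; cat > h.py <<'E'
import numpy as np, cv2
from station import get_state, snapshot, close_job, grip_point_offset
def cam(name):
    s=get_state(); d=snapshot(name)
    if name=="wrist":
        T=np.eye(4);T[:3,:3]=np.array(s["orientation"]);T[:3,3]=s["position"]
        E=T@np.array(d["mount"])
    else: E=np.array(d["extrinsics"])
    return np.array(d["frame"]),dict(fx=d["fx"],fy=d["fy"],cx=d["cx"],cy=d["cy"],k1=d["k1"],E=E)
def pix2w(c,u,v,z):
    q=np.array([(u-c["cx"])/c["fx"],(v-c["cy"])/c["fy"]]);p=q.copy()
    for _ in range(20): p=q/(1+c["k1"]*(p@p))
    r=c["E"][:3,:3]@np.array([p[0],-p[1],-1]);o=c["E"][:3,3]
    return o+r*(z-o[2])/r[2]
def w2pix(c,P):
    P=np.atleast_2d(P);q=(P-c["E"][:3,3])@c["E"][:3,:3]
    p=np.c_[q[:,0]/-q[:,2],-q[:,1]/-q[:,2]];k=1+c["k1"]*(p**2).sum(1)
    return np.c_[p[:,0]*k*c["fx"]+c["cx"],p[:,1]*k*c["fy"]+c["cy"]]
import pickle
def shot(name,tag):
    f,c=cam(name);pickle.dump((f,c),open(f"pics/{tag}.pkl","wb"));cv2.imwrite(f"pics/{tag}.png",f[:,:,::-1]);return f,c
def load(tag): return pickle.load(open(f"pics/{tag}.pkl","rb"))
E
python3 - <<'E'
from h import *
import cv2
f,c=shot("top","top0");print({k:np.round(v,3).tolist() for k,v in c.items()})
f2,c2=shot("side","side0");print({k:np.round(v,3).tolist() for k,v in c2.items()})
cv2.imwrite("pics/top0b.png",cv2.resize(f[:,:,::-1],(800,600),interpolation=cv2.INTER_CUBIC))
s=get_state();print(s["t"],np.round(s["orientation"],3),s["gripper_width"],s["ft_force"],grip_point_offset)
E
```

```text
pics
{'fx': 402.481, 'fy': 402.481, 'cx': 256.09, 'cy': 195.131, 'k1': -0.082, 'E': [[-0.012, 0.986, -0.168, 0.438], [-1.0, -0.011, 0.005, 0.003], [0.003, 0.168, 0.986, 0.999], [0.0, 0.0, 0.0, 1.0]]}
{'fx': 355.398, 'fy': 355.398, 'cx': 256.742, 'cy': 186.692, 'k1': -0.049, 'E': [[0.895, 0.313, -0.317, 0.359], [-0.445, 0.635, -0.632, -0.482], [0.003, 0.707, 0.708, 0.596], [0.0, 0.0, 0.0, 1.0]]}
0.1 [[ 0.907  0.421 -0.   ]
 [ 0.421 -0.907  0.002]
 [ 0.    -0.002 -1.   ]] 0.085494534577269 [-0.21465074 -0.41687109  0.81709291] 0.0187
```

View pics/top0b.png

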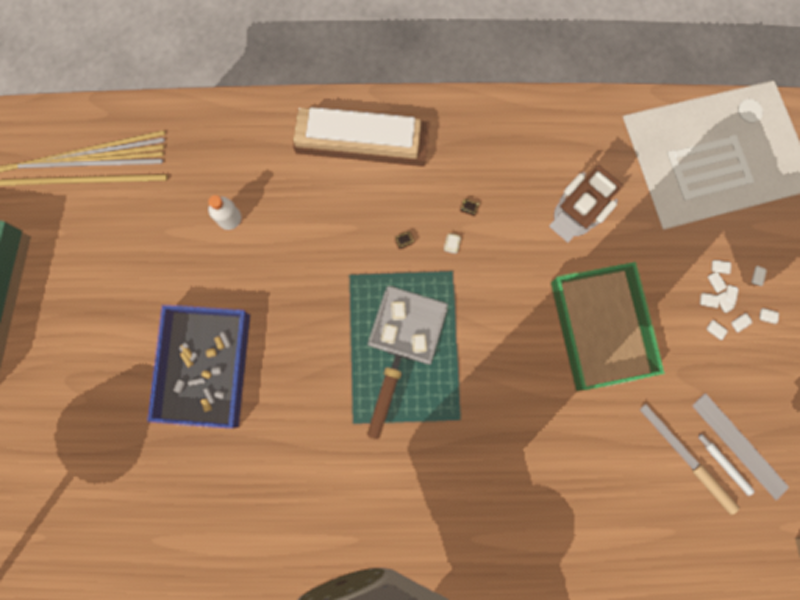

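View pics/side0.png

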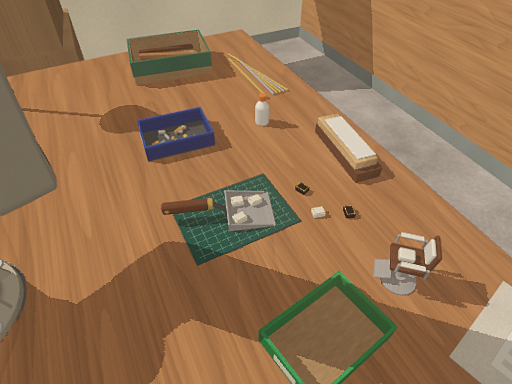

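The top view (800x600) shows the shovel on the mat: handle end at (375,435), lip towards (410,295). The green tray is on the right at (607,327), the blue tray is on the left and the chair foot is at (568,228). For the stray there are three kinds of candidate: a white part at (453,242), two black ones at (404,239) and (469,206), and scraps at (720,300). The white one just beyond the mat fits. I'll confirm it in an enlarged crop.

```bash
python3 - <<'E'
from h import *
f,c=load("top0")
# crop cols 215..415, rows 115..285 , x4
cr=f[115:265,215:415,::-1];cv2.imwrite("pics/crop0.png",cv2.resize(cr,(800,600),interpolation=cv2.INTER_CUBIC))
E
```

```text
(no output)
```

View pics/crop0.png

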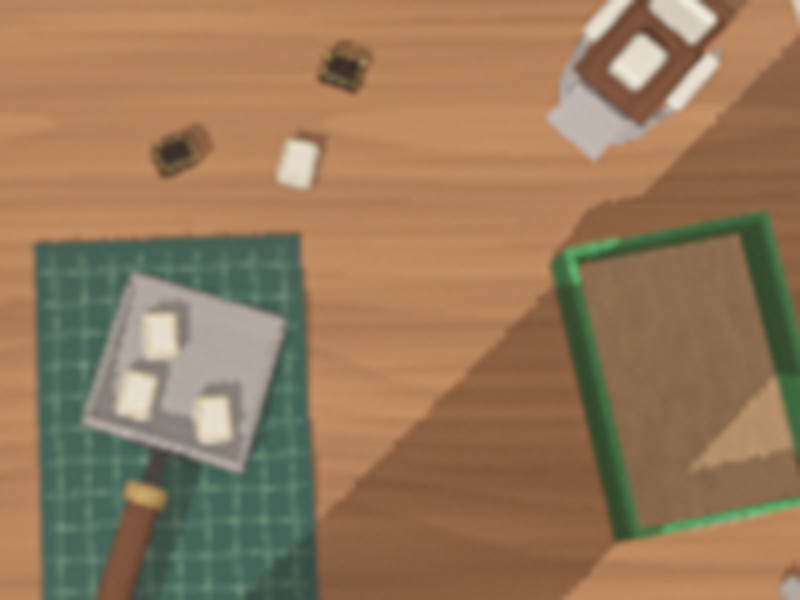

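```bash
python3 - <<'E'
from h import *
f,c=load("top0")
C=lambda u,v:(215+u/4-.375,115+v/4-.375)
B=lambda u,v:(u*.64-.2,v*.64-.2)
def p(n,uv,z): 
    w=pix2w(c,*uv,z);print(n,np.round(w[:2]*1000,1));return w
ll=p("lipL",C(133,272),.006);lr=p("lipR",C(285,320),.006);p("rearR",C(242,472),.024);p("rearL",C(85,423),.024)
fe=p("ferr",C(147,495),.05);he=p("handend",B(375,436),.045)
d=(ll+lr)/2-he;print("axis he->lip deg",np.degrees(np.arctan2(d[1],d[0])),np.linalg.norm(d[:2]))
d=fe-he;print("handle deg",np.degrees(np.arctan2(d[1],d[0])));d=ll-lr;print("lip deg-90",np.degrees(np.arctan2(d[1],d[0]))-90,np.linalg.norm(d))
for n,q in zip("abcd",[C(300,162)]):p("stray",q,.014)
for n,q in [("tlf",C(557,255)),("trf",C(768,213)),("tln",C(620,540)),("trn",B(663,372))]:p(n,q,.045)
for n,q in [("chairfoot",C(575,130))]:p(n,q,0.005)
p("glue",B(225,215),.06)
for q in [(351,274),(453,271),(460,418),(354,423)]:p("mat",B(*q),.003)
for q in [(160,335),(135,395),(214,418)]:p("pads",C(*q),.02)
for q in [(180,150),(343,66)]:p("black",C(*q),.014)
E
```

```text
lipL [639.4  17.7]
lipR [607.6 -77.3]
rearR [511.5 -47.5]
rearL [542.4  47.4]
ferr [496.6   9.9]
handend [403.   37.9]
axis he->lip deg -17.07654892642502 0.23060580996736899
handle deg -16.649061650254264
lip deg-90 -18.484495722477718 0.10010330726365443
stray [707.5 -88.7]
tlf [ 639.2 -241.2]
trf [ 664.5 -374.5]
tln [ 466.3 -270.1]
trn [ 491.7 -404.8]
chairfoot [ 729.8 -267.7]
glue [744.3 270.5]
mat [659.9  76.9]
mat [663.1 -88.6]
mat [427.6 -93.7]
mat [421.9  72.2]
pads [596.7   1.2]
pads [559.7  16.9]
pads [545.  -31.2]
black [716.2 -12.8]
black [ 770.8 -118. ]
```

The crop confirms a plain white cushion at crop (300,162), between two black look-alikes. All the heights and sizes agree (blade 100 mm, tray about 180 mm). The estimates:

| Item | Position (mm) | Yaw |
|---|---|---|
| Stray cushion | (707,-89) | still to be measured |
| Shovel grip | (461,21) | -17.5° |
| Middle of the tray's near rim | (553,-256) | about 9.5° (tray) |

I'll turn the wrist first, so that joint 6 stays within range.

Call:
move_arm(
  offset=[
    [0,0,0],
    [0,0,0],
    [0,0,0],
    [0,0,0],
    [0,0,0],
    [0,0,0],
    [0,0,0],
    [0,0,0],
    [0,0,0],
    [0,0,0],
    [0,0,0],
    [0,0,0],
    [0,0,0],
    [0,0,0],
    [0,0,0],
    [0,0,0],
    [0,0,0],
    [0,0,0],
  ],
  turn=[-0.14,-0.14,-0.14,-0.14,-0.14,-0.14,-0.14,-0.14,-0.14,-0.14,-0.14,-0.14,-0.14,-0.14,-0.14,-0.14,-0.14,0],
  hand=0.4,
)

```text
t: 1.9
position: [0.2421, -0.5212, 0.2308]
orientation: [[-0.947, 0.321, -0.0], [0.321, 0.947, 0.001], [0.001, 0.001, -1.0]]
ft_force: [0.2, 1.0, 0.7]
gripper_width: 0.0513
```

```bash
cat >> h.py <<'E'
def plan(target,yaw=None,step=30):
    "target: TCP xyz mm; prints tool-frame total offset and rows"
    s=get_state();R=np.array(s["orientation"]);p=np.array(s["position"])*1000
    y0=np.degrees(np.arctan2(R[1,0],R[0,0]))
    d=R.T@(np.array(target,float)-p);n=max(1,int(np.ceil(np.linalg.norm(d)/step)))
    print("t",round(s["t"],2),"p",p.round(1),"yaw",round(y0,2),"w",round(s["gripper_width"]*1000,1),"F",np.round(s["ft_force"],1),"T",np.round(s["wrist_torque"],2))
    print("d",d.round(1),"rows",n,"each",(d/n).round(1))
    if yaw is not None: print("turn rad",round(-np.radians((yaw-y0+180)%360-180),3))
E
python3 -c "
from h import *
plan([690,-89,200])"
```

```text
t 1.9 p [ 242.1 -521.2  230.8] yaw 161.3 w 51.3 F [0.2 1.  0.7] T [-0.04  0.06 -0.04]
d [-285.7  553.    31.1] rows 21 each [-13.6  26.3   1.5]
```

Call:
move_arm(
  offset=[
    [-14,27,0],
    [-14,28,0],
    [-14,28,0],
    [-14,28,0],
    [-14,28,0],
    [-14,28,0],
    [-14,28,0],
    [-14,28,0],
    [-14,28,0],
    [-14,28,0],
    [-14,28,0],
    [-14,28,0],
    [-14,28,2],
    [-14,28,4],
    [-14,28,4],
    [-14,27,4],
    [-14,27,4],
    [-14,27,4],
    [-14,27,4],
    [-14,24,4],
  ],
  turn=[0,0,0,0,0,0,0,0,0,0,0,0,0,0,0,0,0,0,0,0],
)

```text
t: 3.9
position: [0.6849, -0.0883, 0.2006]
orientation: [[-0.946, 0.324, -0.001], [0.324, 0.946, 0.0], [0.001, -0.0, -1.0]]
ft_force: [-0.8, -0.7, -0.0]
gripper_width: 0.0509
```

```bash
python3 - <<'E'
from h import *
f,c=shot("wrist","w1");plan([707.5,-88.7,80])
print(w2pix(c,[.7075,-.0887,.014]).round(0))
cv2.imwrite("pics/w1b.png",cv2.resize(f[:,:,::-1],(800,600),interpolation=cv2.INTER_CUBIC))
E
```

```text
t 3.95 p [687.2 -85.3 199.2] yaw 161.25 w 51.0 F [1.6 1.1 0.1] T [ 0.08 -0.06 -0.02]
d [-20.3   3.1 119.2] rows 5 each [-4.1  0.6 23.8]
[[261. 190.]]
```

View pics/w1b.png

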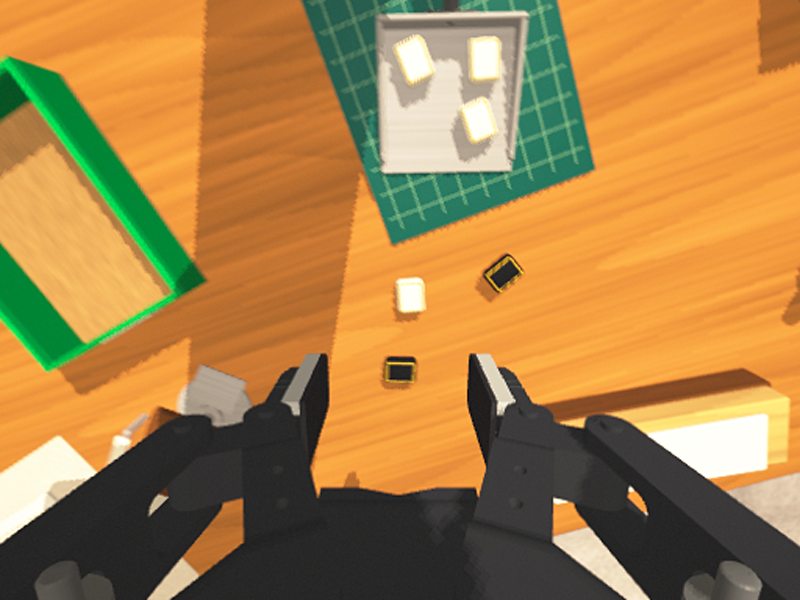

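The wrist view shows the stray at (410,296), aligned with the tool. The shovel with its three cushions is at the top, with lip corners at (387,172) and (513,173).

```bash
python3 - <<'E'
from h import *
f,c=load("w1")
B=lambda u,v:(u*.64-.2,v*.64-.2)
for n,q,z in [("stray",(410,295),.014),("strayTL",(397,279),.014),("BL",(399,314),.014),("BR",(426,311),.014),("lipL",(513,173),.006),("lipR",(387,172),.006),("rearL",(529,14),.024),("rearR",(378,16),.024),("trayNF",(204,280),.045),("trayFF",(50,369),.045)]:
    print(n,(pix2w(c,*B(*q),z)[:2]*1000).round(1))
E
```

```text
stray [706.1 -86.3]
strayTL [689.9 -92.1]
BL [ 718.7 -100.2]
BR [723.5 -78.1]
lipL [641.1  19.9]
lipR [608.6 -72.4]
rearL [545.2  50.6]
rearR [513.5 -44.9]
trayNF [ 638.  -224.3]
trayFF [ 663.8 -368.4]
```

Call:
move_arm(
  offset=[
    [-9,-2,20],
    [-10,-2,25],
    [0,0,30],
    [0,0,30],
    [0,0,30],
    [0,0,25],
    [0,0,17],
    [0,0,10],
    [0,0,8],
    [0,0,0],
    [0,0,0],
  ],
  turn=[0,-0.05,0,0,0,0,0,0,0,0,0],
)

```text
t: 5.05
position: [0.7015, -0.0997, 0.0071]
orientation: [[-0.962, 0.274, 0.001], [0.274, 0.962, -0.0], [-0.001, -0.0, -1.0]]
ft_force: [-0.3, -0.5, 0.1]
gripper_width: 0.0514
```

```bash
python3 -c "
from h import *
plan([706.8,-87.5,3])"
```

```text
t 5.05 p [701.5 -99.7   7.1] yaw 164.1 w 51.4 F [-0.3 -0.5  0.1] T [-0.08 -0.04  0.01]
d [-1.8 13.1  4.1] rows 1 each [-1.8 13.1  4.1]
```

Call:
move_arm(
  offset=[
    [-2,13,0],
    [0,0,4],
    [0,0,0],
  ],
  turn=[0,0,0],
)

```text
t: 5.35
position: [0.7067, -0.0868, 0.0023]
orientation: [[-0.962, 0.272, 0.0], [0.272, 0.962, -0.0], [-0.0, -0.0, -1.0]]
ft_force: [-1.0, 0.3, 0.4]
gripper_width: 0.0513
```

Call:
move_arm(
  offset=[
    [0,0,0],
    [0,0,0],
    [0,0,0],
    [0,0,0],
    [0,0,0],
    [0,0,0],
    [0,0,0],
    [0,0,0],
  ],
  turn=[0,0,0,0,0,0,0,0],
  hand=1,
  newtons=30,
)

```text
t: 6.15
position: [0.7066, -0.0878, 0.0025]
orientation: [[-0.962, 0.273, 0.0], [0.273, 0.962, -0.0], [-0.0, -0.0, -1.0]]
ft_force: [-0.5, -0.1, 1.7]
gripper_width: 0.021
```

```bash
python3 -c "
from h import *
plan([540,-345,150])"
```

```text
t 6.15 p [706.6 -87.8   2.5] yaw 164.13 w 21.0 F [-0.5 -0.1  1.7] T [-0.16  0.03 -0.06]
d [  89.8 -293.  -147.4] rows 12 each [  7.5 -24.4 -12.3]
```

Call:
move_arm(
  offset=[
    [0,0,-15],
    [0,0,-30],
    [0,0,-30],
    [0,0,-30],
    [16,-14,-20],
    [17,-15,0],
    [17,-15,0],
    [17,-15,0],
    [17,-15,0],
    [17,-15,0],
    [17,-15,0],
    [17,-15,0],
    [17,-15,0],
    [17,-15,0],
    [17,-15,0],
    [17,-15,0],
    [17,-15,0],
    [14,-12,0],
    [0,0,0],
  ],
  turn=[0,-0.11,-0.11,-0.11,-0.11,0,0,0,0,0,0,0,0,0,0,0,0,0,0],
)

```text
t: 8.05
position: [0.5062, -0.3289, 0.1283]
orientation: [[-0.987, -0.16, 0.0], [-0.16, 0.987, -0.001], [-0.0, -0.001, -1.0]]
ft_force: [-0.1, 0.2, -0.4]
gripper_width: 0.0211
```

```bash
python3 - <<'E'
from h import *
f,c=shot("wrist","w2");plan([510,-330,12])
f,c=shot("top","top2");plan([510,-330,12])
cr=f[140:290,300:500,::-1];cv2.imwrite("pics/w2b.png",cv2.resize(cr,(800,600),interpolation=cv2.INTER_CUBIC))
E
```

```text
t 8.1 p [ 506.9 -328.   128.2] yaw -170.76 w 21.2 F [ 0.5 -1.   0.3] T [0.03 0.02 0.02]
d [ -2.7  -2.4 116.2] rows 4 each [-0.7 -0.6 29. ]
t 8.15 p [ 507.4 -327.4  128.1] yaw -170.7 w 21.2 F [ 0.6  0.1 -0.5] T [ 0.03  0.   -0.01]
d [ -2.1  -3.  116.1] rows 4 each [-0.5 -0.8 29. ]
```

View pics/w2.png

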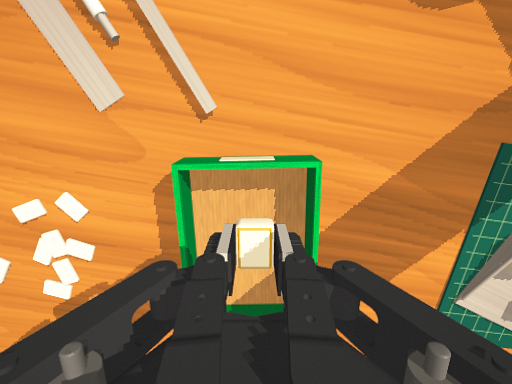

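```bash
python3 - <<'E'
from h import *
f,c=load("w2")
a=pix2w(c,172,163,.045)*1000;b=pix2w(c,322,157,.045)*1000;m=pix2w(c,320,258,.045)*1000
print(a.round(1),b.round(1),np.linalg.norm(a-b),m.round(1),np.degrees(np.arctan2(*(m-b)[[1,0]])),np.degrees(np.arctan2(*(b-a)[[1,0]]))-90)
E
```

```text
[ 486.5 -404.6   45. ] [ 460.9 -278.9   45. ] 128.33555321849073 [ 555.  -258.9   45. ] 11.985353429280936 11.509010173675037
```

Call:
move_arm(
  offset=[
    [0,0,25],
    [0,0,30],
    [0,0,30],
    [0,0,20],
    [0,0,10],
    [0,0,5],
    [0,0,0],
    [0,0,0],
  ],
  turn=[0,0,0,0,0,0,0,0],
)

```text
t: 8.95
position: [0.5083, -0.3277, 0.0085]
orientation: [[-0.987, -0.163, 0.002], [-0.163, 0.987, -0.001], [-0.001, -0.002, -1.0]]
ft_force: [-0.4, -0.3, -0.6]
gripper_width: 0.0213
```

Call:
move_arm(
  offset=[
    [0,0,0],
    [0,0,0],
    [0,0,0],
    [0,0,0],
    [0,0,-15],
    [0,0,-30],
    [0,0,-30],
    [0,0,-35],
    [0,0,-30],
    [0,0,0],
  ],
  turn=[0,0,0,0,0,0,0,0,0,0],
  hand=0.6,
)

```text
t: 9.95
position: [0.5096, -0.3292, 0.1525]
orientation: [[-0.987, -0.162, 0.007], [-0.162, 0.987, -0.006], [-0.006, -0.007, -1.0]]
ft_force: [0.8, -0.6, -0.2]
gripper_width: 0.0342
```

```bash
python3 -c "
from h import *
plan([461.5,21.5,140],162)"
```

```text
t 9.95 p [ 509.6 -329.2  152.5] yaw -170.65 w 34.2 F [ 0.8 -0.6 -0.2] T [-0.   -0.06 -0.01]
d [ -9.4 353.9  10.2] rows 12 each [-0.8 29.5  0.8]
turn rad 0.477
```

Call:
move_arm(
  offset=[
    [-1,25,0],
    [-1,30,0],
    [-1,30,0],
    [-1,30,0],
    [-1,30,0],
    [-1,30,0],
    [-1,30,0],
    [-1,30,0],
    [-1,30,0],
    [0,30,0],
    [0,30,0],
    [0,29,0],
    [0,0,0],
    [0,0,0],
    [0,0,0],
    [0,0,0],
    [0,0,0],
    [0,0,0],
  ],
  turn=[0,0,0,0,0,0,0,0,0,0,0,0,0.12,0.12,0.12,0.12,0,0],
  hand=0.4,
)

```text
t: 11.75
position: [0.4583, 0.0235, 0.1468]
orientation: [[-0.951, 0.309, -0.001], [0.309, 0.951, -0.0], [0.001, -0.0, -1.0]]
ft_force: [0.7, 0.3, -0.4]
gripper_width: 0.0515
```

```bash
python3 - <<'E'
from h import *
f,c=shot("wrist","w3");plan([461.5,21.5,21])
print(w2pix(c,[.4615,.0215,.05]))
f2,c2=shot("top","top3")
a=cv2.resize(f[:,:,::-1],(512,384));b=cv2.resize(f2[155:260,340:440,::-1],None,fx=3.6,fy=3.6,interpolation=cv2.INTER_CUBIC)[:384,:288+0]
b=cv2.resize(f2[160:256,348:420,::-1],(288,384),interpolation=cv2.INTER_CUBIC)
cv2.imwrite("pics/w3b.png",np.hstack([a,b]))
E
```

```text
t 11.8 p [458.4  23.5 146.9] yaw 161.98 w 51.1 F [-0.6  0.3  0.3] T [ 0.02  0.03 -0.09]
d [ -3.6  -0.9 125.9] rows 5 each [-0.7 -0.2 25.2]
[[254.71194557 197.18660256]]
```

View pics/w3b.png

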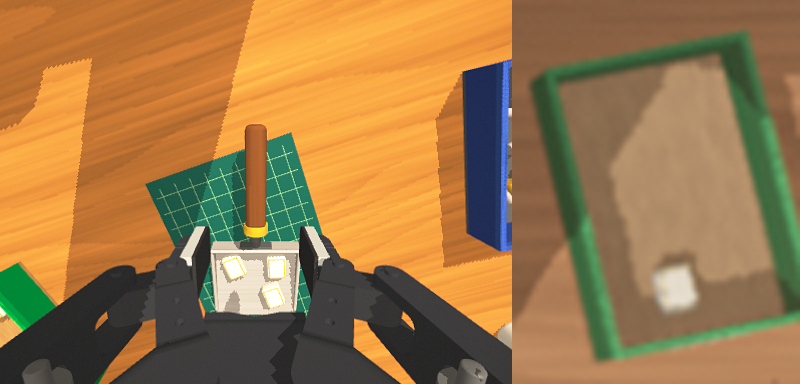

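```bash
python3 - <<'E'
from h import *
f,c=load("top3")
C=lambda u,v:(348+(u-512)/4-.375,160+v/4-.375)
C0=lambda u,v:(215+u/4-.375,115+v/4-.375)
for q in [C(534,78),C(601,360),C0(555,257),C0(617,540)]: print(*(pix2w(c,*q,0)*1000).round(1)[:2])
print("inner rim corners");
for q in [C(748,35)]: print(*(pix2w(c,*q,.045)*1000).round(1)[:2])
f,c=load("w2")
# near-side rim line in wrist view: green edge columns
for r in range(165,260,15):
    row=f[r].astype(int);g=np.where((row[290:345,1]>row[290:345,0]+25)&(row[290:345,1]>row[290:345,2]+25))[0]+290
    print(r,g.min(),g.max(),(pix2w(c,g.max()+.5,r,.045)*1000).round(1)[:2],(pix2w(c,g.max()+.5,r,.0)*1000).round(1)[:2])
f,c=load("w1")
B=lambda u,v:(u*.64-.2,v*.64-.2)
print((pix2w(c,*B(204,280),0)*1000).round(1))
E
```

```text
646.8 -250.6
467.7 -283.6
647.4 -251.3
467.7 -281.1
inner rim corners
663.2 -374.4
165 290 321 [ 467.7 -277.7] [ 473.7 -265.2]
180 307 321 [ 480.6 -274.7] [ 489.2 -261.6]
195 306 320 [ 494.1 -272.5] [ 505.3 -258.9]
210 306 319 [ 508.  -270.2] [ 522.  -256.1]
225 305 318 [ 522.3 -267.8] [ 539.2 -253.3]
240 305 318 [ 537.  -264.5] [ 556.8 -249.3]
255 309 317 [ 552.3 -261.9] [ 575.1 -246.2]
[ 640.8 -248.1    0. ]
```

Call:
move_arm(
  offset=[
    [-3,0,20],
    [0,0,30],
    [0,0,30],
    [0,0,25],
    [0,0,15],
    [0,0,6],
    [0,0,0],
    [0,0,0],
  ],
  turn=[0,0,0,0,0,0,0,0],
)

```text
t: 12.65
position: [0.4622, 0.0225, 0.0219]
orientation: [[-0.95, 0.311, 0.001], [0.311, 0.95, -0.0], [-0.001, 0.0, -1.0]]
ft_force: [0.8, -0.4, -1.0]
gripper_width: 0.0515
```

Call:
move_arm(
  offset=[
    [0,0,0],
    [0,0,0],
    [0,0,0],
    [0,0,0],
    [0,0,0],
    [0,0,0],
    [0,0,0],
    [0,0,0],
  ],
  turn=[0,0,0,0,0,0,0,0],
  hand=1,
  newtons=110,
)

```text
t: 13.45
position: [0.4622, 0.0226, 0.022]
orientation: [[-0.95, 0.311, 0.002], [0.311, 0.95, -0.0], [-0.002, 0.0, -1.0]]
ft_force: [-1.2, 0.4, 5.6]
gripper_width: 0.0184
```

Call:
move_arm(
  offset=[
    [0,0,-2],
    [0,0,-4],
    [0,0,-6],
    [0,0,-8],
    [0,0,-6],
    [0,0,-4],
    [0,0,0],
    [0,0,0],
  ],
  turn=[0,0,0,0,0,0,0,0],
)

```text
t: 14.25
position: [0.4615, 0.0226, 0.0513]
orientation: [[-0.95, 0.312, 0.0], [0.312, 0.95, -0.0], [-0.0, -0.0, -1.0]]
ft_force: [-0.2, -0.1, -2.5]
gripper_width: 0.0182
```

```bash
python3 - <<'E'
from h import *
plan([461,21,80])
f,c=shot("side","side4")
cr=f[130:290,140:340,::-1];cv2.imwrite("pics/side4b.png",cv2.resize(cr,(800,600),interpolation=cv2.INTER_CUBIC))
E
```

```text
t 14.25 p [461.5  22.6  51.3] yaw 161.85 w 18.2 F [-0.2 -0.1 -2.5] T [ 0.11  0.23 -0.01]
d [  0.   -1.7 -28.7] rows 1 each [  0.   -1.7 -28.7]
```

View pics/side4b.png

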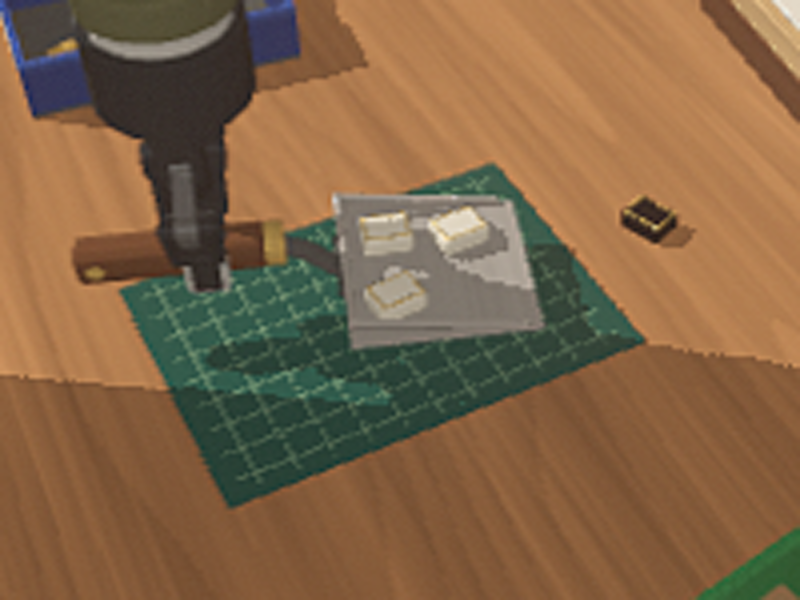

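The shovel is lifted level and all three cushions are in place: crop (386,232), (459,227) and (396,294). I'll raise it, turn it slowly towards the tray, then go over the rim.

Call:
move_arm(
  offset=[
    [0,0,-2],
    [0,0,-5],
    [0,0,-7],
    [0,0,-8],
    [0,0,-7],
    [0,0,-5],
    [0,0,-3],
    [0,0,-1],
    [0,0,0],
    [0,0,0],
    [0,0,0],
    [0,0,0],
    [0,0,0],
    [0,0,0],
    [0,0,0],
    [0,0,0],
    [0,0,0],
    [0,0,0],
    [0,0,0],
    [0,0,0],
  ],
  turn=[0,0,0,0,0.01,0.02,0.03,0.04,0.05,0.06,0.06,0.06,0.06,0.06,0.06,0.06,0.06,0.06,0.06,0.06],
)

```text
t: 16.3
position: [0.4617, 0.0227, 0.0897]
orientation: [[-0.427, 0.904, 0.001], [0.904, 0.427, 0.0], [-0.0, 0.001, -1.0]]
ft_force: [-1.2, 0.5, -1.6]
gripper_width: 0.0183
```

Call:
move_arm(
  offset=[
    [0,0,0],
    [0,0,0],
    [0,0,0],
    [0,0,0],
    [-2,1,0],
    [-5,2,0],
    [-8,4,0],
    [-11,5,0],
    [-13,6,0],
    [-14,7,0],
    [-14,7,0],
    [-14,7,0],
    [-14,7,0],
    [-12,6,0],
    [-10,5,0],
    [-8,3,0],
    [-5,2,0],
    [-3,1,0],
    [0,0,0],
    [0,0,0],
  ],
  turn=[0.06,0.06,0.05,0.04,0.02,0.01,0,0,0,0,0,0,0,0,0,0,0,0,0,0],
)

```text
t: 18.3
position: [0.5499, -0.0945, 0.0893]
orientation: [[-0.203, 0.979, -0.0], [0.979, 0.203, 0.0], [0.0, -0.0, -1.0]]
ft_force: [0.4, 0.5, -2.6]
gripper_width: 0.0182
```

```bash
python3 - <<'E'
from h import *
plan([547.7,-98.6,70],100.3)
f,c=shot("side","side5")
cr=f[180:384,180:452,::-1];cv2.imwrite("pics/side5b.png",cv2.resize(cr,(800,600),interpolation=cv2.INTER_CUBIC))
shot("top","top5");shot("wrist","w5")
E
```

```text
t 18.3 p [549.9 -94.5  89.3] yaw 101.71 w 18.2 F [ 0.4  0.5 -2.6] T [ 0.2   0.03 -0.02]
d [-3.6 -3.  19.3] rows 1 each [-3.6 -3.  19.3]
turn rad 0.025
```

View pics/side5b.png

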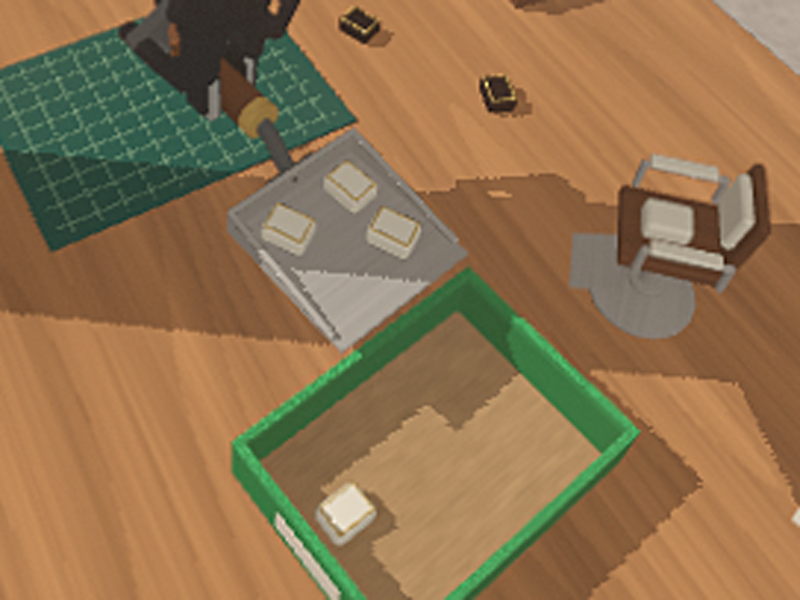

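The cushions are still on the blade at crop (289,228), (349,186) and (393,232). Lip corners are (341,347) and (466,256), and the tray's near rim runs from (234,440) to (468,268). The stray is in the tray at (346,512).

```bash
python3 - <<'E'
from h import *
f,c=load("side5")
C=lambda u,v:(180+(u+.5)*.34-.5,180+(v+.5)*.34-.5)
P=lambda q,z:pix2w(c,*C(*q),z)[:2]*1000
for z in (.064,.07,.076):
    a,b=P((341,348),z),P((466,257),z);print("lip",z,a.round(1),b.round(1),np.linalg.norm(a-b).round(1),np.degrees(np.arctan2(*(b-a)[::-1])).round(1))
for q in [(234,440),(468,268),(639,433)]: print("rim",P(q,.045).round(1))
s=load("top5");
a,b=P((234,440),.045),P((468,268),.045);print(np.linalg.norm(a-b),np.degrees(np.arctan2(*(b-a)[::-1])))
# expected lip from kinematics
yaw=np.radians(101.71-180);d=np.array([np.cos(yaw),np.sin(yaw)]);t=np.array([549.9,-94.5]);n=np.array([-d[1],d[0]])
lip=t+170*d;print("kin lip",lip, lip-50*n,lip+50*n)
E
```

```text
lip 0.064 [ 539.6 -263.4] [ 635.4 -246.4] 97.2 10.1
lip 0.07 [ 537.6 -265.9] [ 632.2 -249.1] 96.2 10.1
lip 0.076 [ 535.5 -268.4] [ 629.1 -251.8] 95.1 10.1
rim [ 467.5 -276.2]
rim [ 641.8 -244.9]
rim [ 664.7 -371.7]
177.14413556533503 10.183243100652415
kin lip [ 584.40289381 -260.96185845] [ 535.44352368 -271.10976839] [ 633.36226394 -250.81394851]
```

Seen by the same camera, the lip is parallel to the rim and about 2 mm past its outer edge. I'll go 3 mm forward, then down in steps while watching the force.

Call:
move_arm(
  offset=[
    [-1,0,2],
    [-2,0,4],
    [0,0,5],
    [0,0,4],
    [0,0,3],
    [0,0,1],
    [0,0,0],
    [0,0,0],
  ],
  turn=[0,0,0,0,0,0,0,0],
)

```text
t: 19.25
position: [0.551, -0.0978, 0.0704]
orientation: [[-0.203, 0.979, 0.0], [0.979, 0.203, -0.0], [-0.0, 0.0, -1.0]]
ft_force: [-0.7, -0.6, -2.4]
gripper_width: 0.0182
```

Call:
move_arm(
  offset=[
    [0,0,1],
    [0,0,1],
    [0,0,1],
    [0,0,0],
    [0,0,0],
  ],
  turn=[0,0,0,0,0],
)

```text
t: 19.75
position: [0.5508, -0.0977, 0.0673]
orientation: [[-0.203, 0.979, -0.0], [0.979, 0.203, -0.0], [-0.0, -0.0, -1.0]]
ft_force: [0.5, 0.4, -2.0]
gripper_width: 0.0187
```

```bash
python3 - <<'E'
from h import *
plan([547.7,-98.6,64])
E
```

```text
t 19.75 p [550.8 -97.7  67.3] yaw 101.69 w 18.7 F [ 0.5  0.4 -2. ] T [0.25 0.   0.  ]
d [-0.2 -3.3  3.3] rows 1 each [-0.2 -3.3  3.3]
```

Call:
move_arm(
  offset=[
    [0,0,1],
    [0,0,1],
    [0,0,0],
    [0,0,0],
  ],
  turn=[0,0,0,0],
)

```text
t: 20.15
position: [0.5509, -0.0978, 0.0653]
orientation: [[-0.203, 0.979, 0.0], [0.979, 0.203, -0.0], [-0.0, 0.0, -1.0]]
ft_force: [-0.4, -1.0, -1.5]
gripper_width: 0.0184
```

```bash
python3 - <<'E'
from h import *
plan([547.7,-98.6,64])
E
```

```text
t 20.15 p [550.9 -97.8  65.3] yaw 101.69 w 18.4 F [-0.4 -1.  -1.5] T [ 0.15  0.01 -0.01]
d [-0.2 -3.3  1.3] rows 1 each [-0.2 -3.3  1.3]
```

Call:
move_arm(
  offset=[
    [0,0,1],
    [0,0,1],
    [0,0,0],
    [0,0,0],
  ],
  turn=[0,0,0,0],
)

```text
t: 20.55
position: [0.5512, -0.0979, 0.0637]
orientation: [[-0.203, 0.979, 0.001], [0.979, 0.203, -0.001], [-0.001, 0.001, -1.0]]
ft_force: [-0.2, 0.7, 1.1]
gripper_width: 0.0186
```

```bash
python3 - <<'E'
from h import *
plan([547.7,-98.6,64])
E
```

```text
t 20.55 p [551.2 -97.9  63.7] yaw 101.69 w 18.6 F [-0.2  0.7  1.1] T [-0.13  0.02 -0.04]
d [-0.  -3.6 -0.3] rows 1 each [-0.  -3.6 -0.3]
```

The lip touches at TCP z of about 65 mm, as expected for a level blade, and now presses with 2–3 N. The tool cannot tilt, so the handle has to pivot between the pads. I'll loosen to 20 N and raise a little, watching the moment.

Call:
move_arm(
  offset=[
    [0,0,0.5],
    [0,0,0],
    [0,0,0],
    [0,0,0],
  ],
  turn=[0,0,0,0],
  newtons=20,
)

```text
t: 20.95
position: [0.5511, -0.0978, 0.063]
orientation: [[-0.203, 0.979, 0.001], [0.979, 0.203, -0.0], [-0.0, 0.001, -1.0]]
ft_force: [0.3, 3.0, 2.7]
gripper_width: 0.0185
```

```bash
python3 - <<'E'
from h import *
plan([547.7,-98.6,64])
E
```

```text
t 20.95 p [551.1 -97.8  63. ] yaw 101.7 w 18.5 F [0.3 3.  2.7] T [-0.08 -0.01 -0.02]
d [-0.1 -3.5 -1. ] rows 1 each [-0.1 -3.5 -1. ]
```

Call:
move_arm(
  offset=[
    [0,0,-2],
    [-0.5,0,-2],
    [-0.5,0,-2],
    [-0.5,0,-2],
    [-0.5,0,-2],
    [0,0,0],
  ],
  turn=[0,0,0,0,0,0],
)

```text
t: 21.55
position: [0.5514, -0.0999, 0.073]
orientation: [[-0.202, 0.979, 0.0], [0.979, 0.202, -0.0], [-0.0, 0.0, -1.0]]
ft_force: [0.9, 0.3, -2.2]
gripper_width: 0.0185
```

```bash
python3 - <<'E'
from h import *
plan([547.7,-98.6,64]);plan([547.7,-98.6,64])
f,c=shot("side","side6")
cr=f[180:384,180:452,::-1];cv2.imwrite("pics/side6b.png",cv2.resize(cr,(800,600),interpolation=cv2.INTER_CUBIC))
a,b=load("side5")[0],f
C=lambda u,v:(180+(u+.5)*.34-.5,180+(v+.5)*.34-.5)
E
```

```text
t 21.55 p [551.4 -99.9  73. ] yaw 101.68 w 18.5 F [ 0.9  0.3 -2.2] T [0.23 0.05 0.01]
d [ 2.  -3.4  9. ] rows 1 each [ 2.  -3.4  9. ]
t 21.55 p [551.4 -99.9  73. ] yaw 101.68 w 18.5 F [ 0.9  0.3 -2.2] T [0.23 0.05 0.01]
d [ 2.  -3.4  9. ] rows 1 each [ 2.  -3.4  9. ]
```

At 20 N the pivot still holds: moment 0.23 Nm, and the lip came off the rim, still level. I'll set it back on the rim and ease the fingers by position instead.

Call:
move_arm(
  offset=[
    [0.5,0,3],
    [0.5,0,3],
    [0.5,0,2],
    [0.5,0,1],
    [0,0,0.5],
    [0,0,0],
  ],
  turn=[0,0,0,0,0,0],
)

```text
t: 22.2
position: [0.551, -0.0979, 0.0636]
orientation: [[-0.203, 0.979, 0.0], [0.979, 0.203, -0.001], [-0.001, 0.0, -1.0]]
ft_force: [-1.5, 0.9, 2.3]
gripper_width: 0.0182
```

Call:
move_arm(
  offset=[
    [0,0,0],
    [0,0,0],
    [0,0,0],
  ],
  turn=[0,0,0],
  hand=0.78,
)

```text
t: 22.5
position: [0.551, -0.0979, 0.0635]
orientation: [[-0.203, 0.979, 0.0], [0.979, 0.203, -0.0], [-0.0, 0.0, -1.0]]
ft_force: [-1.1, -1.0, 1.5]
gripper_width: 0.0192
```

Call:
move_arm(
  offset=[
    [0,0,-1.5],
    [0,0,-1.5],
    [0,0,-1.5],
    [0,0,0],
  ],
  turn=[0,0,0,0],
)

```text
t: 22.9
position: [0.5508, -0.0975, 0.0677]
orientation: [[-0.203, 0.979, -0.0], [0.979, 0.203, 0.001], [0.001, -0.0, -1.0]]
ft_force: [-0.2, 0.2, -3.0]
gripper_width: 0.0191
```

```bash
python3 - <<'E'
from h import *
plan([547.7,-98.6,64])
E
```

```text
t 22.9 p [550.8 -97.5  67.7] yaw 101.7 w 19.1 F [-0.2  0.2 -3. ] T [0.27 0.05 0.01]
d [-0.4 -3.2  3.7] rows 1 each [-0.4 -3.2  3.7]
```

Call:
move_arm(
  offset=[
    [0,0,1],
    [0,0,1],
    [0,0,0],
  ],
  turn=[0,0,0],
  hand=0.775,
)

```text
t: 23.2
position: [0.5506, -0.0976, 0.0654]
orientation: [[-0.203, 0.979, -0.001], [0.979, 0.203, 0.0], [0.0, -0.001, -1.0]]
ft_force: [0.4, 0.1, -2.2]
gripper_width: 0.0192
```

Call:
move_arm(
  offset=[
    [0,0,-1.5],
    [0,0,-1.5],
    [0,0,0],
  ],
  turn=[0,0,0],
)

```text
t: 23.5
position: [0.5511, -0.0978, 0.0691]
orientation: [[-0.203, 0.979, 0.001], [0.979, 0.203, -0.0], [-0.0, 0.001, -1.0]]
ft_force: [1.0, -0.3, -3.7]
gripper_width: 0.0195
```

```bash
python3 - <<'E'
from h import *
plan([547.7,-98.6,64])
E
```

```text
t 23.5 p [551.1 -97.8  69.1] yaw 101.69 w 19.5 F [ 1.  -0.3 -3.7] T [ 0.25  0.02 -0.01]
d [-0.  -3.5  5.1] rows 1 each [-0.  -3.5  5.1]
```

Call:
move_arm(
  offset=[
    [0,0,2],
    [0,0,1.5],
    [0,0,0],
  ],
  turn=[0,0,0],
  hand=0.77,
)

```text
t: 23.8
position: [0.5511, -0.0978, 0.0654]
orientation: [[-0.203, 0.979, 0.001], [0.979, 0.203, -0.001], [-0.001, 0.0, -1.0]]
ft_force: [0.7, 0.7, -0.8]
gripper_width: 0.0199
```

Call:
move_arm(
  offset=[
    [0,0,-2],
    [0,0,-2],
    [0,0,0],
  ],
  turn=[0,0,0],
)

```text
t: 24.1
position: [0.5508, -0.0977, 0.0694]
orientation: [[-0.202, 0.979, -0.0], [0.979, 0.202, 0.0], [0.0, -0.0, -1.0]]
ft_force: [-0.3, 0.9, -2.5]
gripper_width: 0.0199
```

```bash
python3 - <<'E'
from h import *
plan([547.7,-98.6,64])
E
```

```text
t 24.1 p [550.8 -97.7  69.4] yaw 101.68 w 19.9 F [-0.3  0.9 -2.5] T [ 0.17  0.06 -0.02]
d [-0.2 -3.2  5.4] rows 1 each [-0.2 -3.2  5.4]
```

Call:
move_arm(
  offset=[
    [-0.5,0,-2],
    [-0.5,0,-2],
    [0,0,0],
  ],
  turn=[0,0,0],
  hand=0.768,
)

```text
t: 24.4
position: [0.5513, -0.0989, 0.0737]
orientation: [[-0.202, 0.979, 0.0], [0.979, 0.202, -0.0], [-0.0, 0.0, -1.0]]
ft_force: [0.4, 1.2, -0.8]
gripper_width: 0.0198
```

```bash
python3 - <<'E'
from h import *
plan([547.7,-98.6,64])
f,c=shot("side","side7");plan([547.7,-98.6,64])
cr=f[180:384,180:452,::-1];cv2.imwrite("pics/side7b.png",cv2.resize(cr,(800,600),interpolation=cv2.INTER_CUBIC))
E
```

```text
t 24.4 p [551.3 -98.9  73.7] yaw 101.68 w 19.8 F [ 0.4  1.2 -0.8] T [ 0.07  0.02 -0.02]
d [ 1.  -3.4  9.7] rows 1 each [ 1.  -3.4  9.7]
t 24.45 p [551.2 -98.9  73.5] yaw 101.68 w 19.7 F [-0.3 -0.5 -1.2] T [ 0.02  0.02 -0.02]
d [ 1.  -3.4  9.5] rows 1 each [ 1.  -3.4  9.5]
```

View pics/side7b.png

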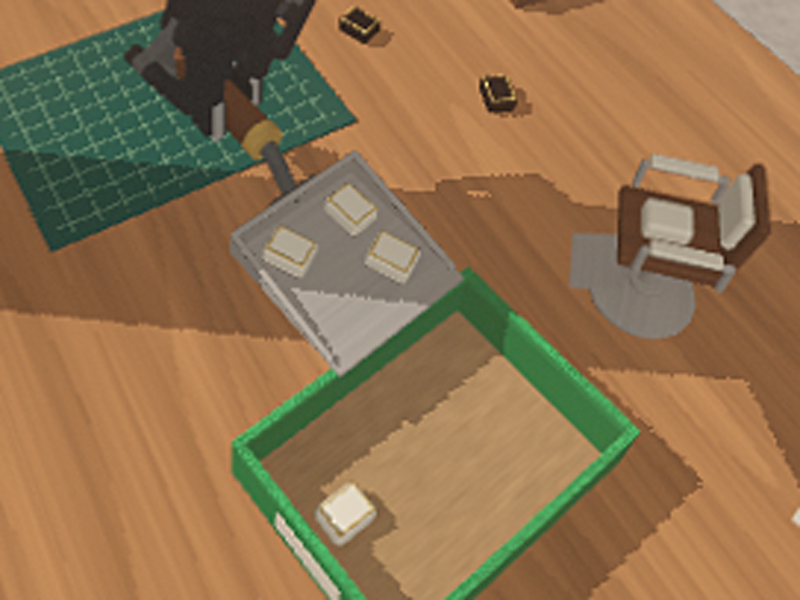

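The lip is now resting on the rim, from crop (338,375) to (460,275). The moment is about 0.03 Nm with the handle already raised 8 mm, so it pivots. I'll follow the arc about the lip.

Call:
move_arm(
  offset=[
    [-1,0,-3],
    [-1.2,0,-3],
    [-1.2,0,-3.6],
    [-1.3,0,-3.6],
    [-1.3,0,-3.6],
    [-1.3,0,-3.6],
    [-1.6,0,-3.4],
    [-1.6,0,-3.4],
    [-1.6,0,-3.4],
    [-1.6,0,-3.4],
    [0,0,0],
  ],
  turn=[0,0,0,0,0,0,0,0,0,0,0],
)

```text
t: 25.55
position: [0.5542, -0.1125, 0.1079]
orientation: [[-0.202, 0.979, 0.001], [0.979, 0.202, -0.001], [-0.001, 0.001, -1.0]]
ft_force: [0.4, -0.6, -1.1]
gripper_width: 0.0198
```

```bash
python3 - <<'E'
from h import *
plan([547.7,-98.6,64])
f,c=shot("side","side8");plan([547.7,-98.6,64])
E
```

```text
t 25.55 p [ 554.2 -112.5  107.9] yaw 101.67 w 19.8 F [ 0.4 -0.6 -1.1] T [-0.02 -0.03 -0.01]
d [15.  -3.6 43.9] rows 2 each [ 7.5 -1.8 21.9]
t 25.6 p [ 554.1 -112.4  107.6] yaw 101.67 w 20.0 F [0.7 0.6 0. ] T [-0.12 -0.08  0.  ]
d [14.9 -3.5 43.6] rows 2 each [ 7.4 -1.8 21.8]
```

Call:
move_arm(
  offset=[
    [-1.8,0,-3.3],
    [-1.9,0,-3.3],
    [-1.9,0,-3.3],
    [-1.9,0,-3.3],
    [-2.1,0,-3.1],
    [-2.2,0,-3.1],
    [-2.2,0,-3.1],
    [-2.2,0,-3.1],
    [0,0,0],
  ],
  turn=[0,0,0,0,0,0,0,0,0],
)

```text
t: 26.5
position: [0.5575, -0.1285, 0.1335]
orientation: [[-0.202, 0.979, 0.001], [0.979, 0.202, -0.001], [-0.001, 0.001, -1.0]]
ft_force: [0.8, -0.4, -1.2]
gripper_width: 0.0198
```

```bash
python3 - <<'E'
from h import *
plan([547.7,-98.6,64])
f,c=shot("side","side9");plan([547.7,-98.6,64])
cr=f[180:384,180:452,::-1];cv2.imwrite("pics/side9b.png",cv2.resize(cr,(800,600),interpolation=cv2.INTER_CUBIC))
E
```

```text
t 26.5 p [ 557.5 -128.5  133.5] yaw 101.67 w 19.8 F [ 0.8 -0.4 -1.2] T [-0.04  0.04  0.03]
d [31.3 -3.6 69.4] rows 3 each [10.4 -1.2 23.1]
t 26.55 p [ 557.4 -128.4  133.2] yaw 101.67 w 20.0 F [-0.2 -0.  -0.5] T [-0.12 -0.05 -0.05]
d [31.2 -3.6 69.2] rows 3 each [10.4 -1.2 23.1]
```

View pics/side9b.png

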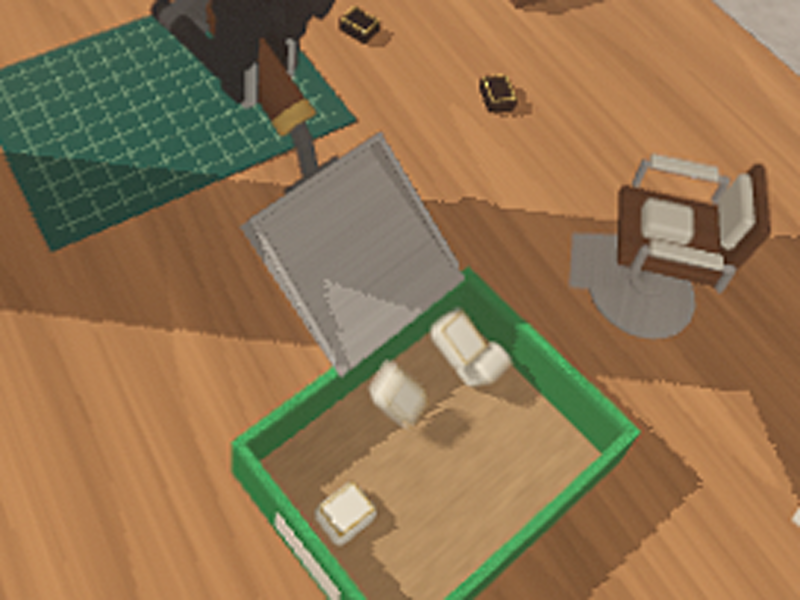

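All three are off the blade. Two are in the tray at (460,340) and (487,362), and the last is dropping in at (398,393), with the lip still on the rim. I'll hold for a moment, then go back down the arc until level.

Call:
move_arm(
  offset=[
    [0,0,0],
    [0,0,0],
    [0,0,0],
    [0,0,0],
    [2.2,0,3.1],
    [2.2,0,3.1],
    [2.2,0,3.1],
    [2.1,0,3.1],
    [1.9,0,3.3],
    [1.9,0,3.3],
    [1.9,0,3.3],
    [1.8,0,3.3],
    [1.6,0,3.4],
    [1.6,0,3.4],
    [1.6,0,3.4],
    [1.6,0,3.4],
    [1.3,0,3.6],
    [1.3,0,3.6],
    [0,0,0],
  ],
  turn=[0,0,0,0,0,0,0,0,0,0,0,0,0,0,0,0,0,0,0],
)

```text
t: 28.45
position: [0.5517, -0.1031, 0.0859]
orientation: [[-0.203, 0.979, -0.001], [0.979, 0.203, 0.0], [0.0, -0.001, -1.0]]
ft_force: [-0.4, 0.6, -0.1]
gripper_width: 0.0196
```

```bash
python3 - <<'E'
from h import *
plan([551.1,-97.8,64])
f,c=shot("side","side10");plan([551.1,-97.8,64])
E
```

```text
t 28.45 p [ 551.7 -103.1   85.9] yaw 101.7 w 19.6 F [-0.4  0.6 -0.1] T [ 0.08 -0.14  0.09]
d [ 5.3  0.5 21.9] rows 1 each [ 5.3  0.5 21.9]
t 28.5 p [ 551.8 -103.1   86.1] yaw 101.7 w 19.6 F [ 0.4  0.3 -1.7] T [ 0.09 -0.05  0.03]
d [ 5.4  0.4 22.1] rows 1 each [ 5.4  0.4 22.1]
```

Call:
move_arm(
  offset=[
    [1.2,0,3.6],
    [1.2,0,3.6],
    [1,0,3.6],
    [0.8,0,3.5],
    [0.6,0,3.3],
    [0.5,0,3],
    [0,0,1],
    [0,0,0],
  ],
  turn=[0,0,0,0,0,0,0,0],
)

```text
t: 29.3
position: [0.5508, -0.0981, 0.0646]
orientation: [[-0.203, 0.979, -0.0], [0.979, 0.203, 0.0], [0.0, -0.0, -1.0]]
ft_force: [0.5, -0.1, -0.2]
gripper_width: 0.0198
```

Call:
move_arm(
  offset=[
    [0,0,0],
    [0,0,0],
    [0,0,0],
    [0,0,0],
  ],
  turn=[0,0,0,0],
  hand=1,
  newtons=110,
)

```text
t: 29.7
position: [0.5509, -0.0982, 0.0649]
orientation: [[-0.202, 0.979, -0.0], [0.979, 0.202, -0.0], [-0.0, -0.0, -1.0]]
ft_force: [-0.8, 0.2, -0.6]
gripper_width: 0.0182
```

```bash
python3 - <<'E'
from h import *
plan([551.1,-97.8,64])
f,c=shot("side","side11");plan([551.1,-97.8,64])
cr=f[180:384,180:452,::-1];cv2.imwrite("pics/side11b.png",cv2.resize(cr,(800,600),interpolation=cv2.INTER_CUBIC))
E
```

```text
t 29.7 p [550.9 -98.2  64.9] yaw 101.68 w 18.2 F [-0.8  0.2 -0.6] T [ 0.11  0.1  -0.03]
d [0.3 0.3 0.9] rows 1 each [0.3 0.3 0.9]
t 29.75 p [550.9 -98.2  64.9] yaw 101.68 w 18.1 F [ 0.   0.7 -1.5] T [0.1  0.01 0.06]
d [0.3 0.3 0.9] rows 1 each [0.3 0.3 0.9]
```

View pics/side11b.png

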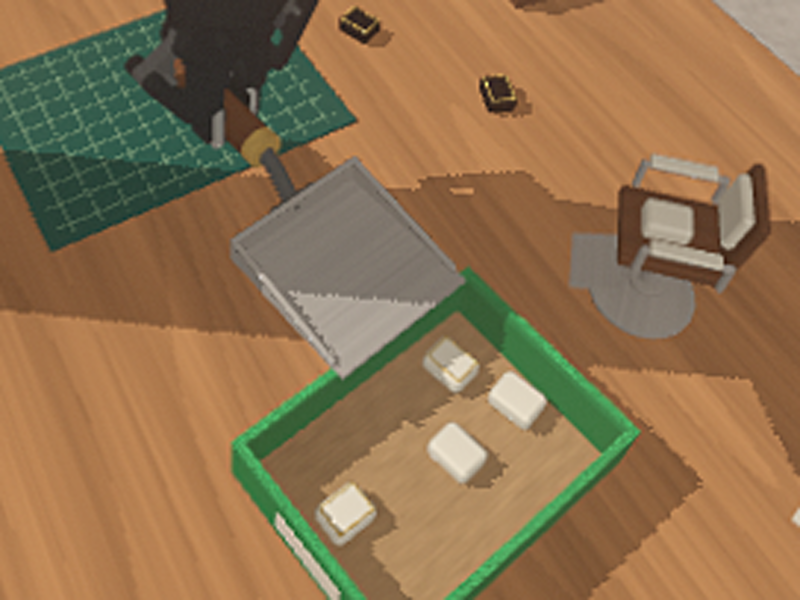

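All four cushions are in the tray at (451,364), (518,400), (457,452) and (346,512), and the tray hasn't moved. I'll take the shovel back to its old place on the mat.

Call:
move_arm(
  offset=[
    [0,0,-3],
    [0,0,-7],
    [0,0,-10],
    [3,-1,-8],
    [8,-4,-4],
    [14,-6,0],
    [18,-8,0],
    [18,-8,0],
    [18,-8,0],
    [18,-9,0],
    [17,-8,0],
    [12,-6,0],
    [7,-3,0],
    [3,-2,0],
    [0,0,0],
    [0,0,0],
    [0,0,0],
  ],
  turn=[0,0,0,0,0,0,0,0,0,0,0,0,-0.02,-0.05,-0.08,-0.09,-0.09],
)

```text
t: 31.45
position: [0.4619, 0.0222, 0.0969]
orientation: [[-0.513, 0.859, 0.001], [0.859, 0.513, -0.0], [-0.001, 0.0, -1.0]]
ft_force: [0.5, 0.4, -2.5]
gripper_width: 0.0182
```

Call:
move_arm(
  offset=[
    [0,0,0],
    [0,0,0],
    [0,0,0],
    [0,0,0],
    [0,0,0],
    [0,0,0],
    [0,0,0],
    [0,0,0],
    [0,0,0],
    [0,0,0],
  ],
  turn=[-0.09,-0.09,-0.09,-0.09,-0.09,-0.09,-0.08,-0.06,-0.03,0],
)

```text
t: 32.45
position: [0.4618, 0.0221, 0.0969]
orientation: [[-0.947, 0.321, 0.0], [0.321, 0.947, -0.0], [-0.0, -0.0, -1.0]]
ft_force: [0.0, -0.1, -2.0]
gripper_width: 0.0184
```

```bash
python3 - <<'E'
from h import *
plan([462,22.5,23],161.85)
E
```

```text
t 32.45 p [461.8  22.1  96.9] yaw 161.27 w 18.4 F [ 0.  -0.1 -2. ] T [ 0.1   0.2  -0.02]
d [-0.1  0.4 73.9] rows 3 each [-0.   0.1 24.6]
turn rad -0.01
```

Call:
move_arm(
  offset=[
    [0,0,8],
    [0,0,16],
    [0,0,16],
    [0,0,14],
    [0,0,9],
    [0,0,5],
    [0,0,3],
    [0,0,0],
  ],
  turn=[0,0,0,0,0,0,0,0],
)

```text
t: 33.25
position: [0.4617, 0.0222, 0.0258]
orientation: [[-0.947, 0.321, -0.0], [0.321, 0.947, -0.0], [-0.0, -0.0, -1.0]]
ft_force: [0.1, -0.3, -2.8]
gripper_width: 0.0181
```

```bash
python3 - <<'E'
from h import *
plan([462,22.5,23],161.85)
E
```

```text
t 33.25 p [461.7  22.2  25.8] yaw 161.27 w 18.1 F [ 0.1 -0.3 -2.8] T [ 0.02  0.18 -0.03]
d [-0.2  0.4  2.8] rows 1 each [-0.2  0.4  2.8]
turn rad -0.01
```

Call:
move_arm(
  offset=[
    [0,0,1],
    [0,0,1],
    [0,0,0],
    [0,0,0],
  ],
  turn=[0,0,0,0],
)

```text
t: 33.65
position: [0.4618, 0.0222, 0.0241]
orientation: [[-0.947, 0.321, 0.0], [0.321, 0.947, -0.0], [-0.0, 0.0, -1.0]]
ft_force: [-0.2, 0.2, -2.2]
gripper_width: 0.0177
```

```bash
python3 - <<'E'
from h import *
plan([462,22.5,23],161.85)
E
```

```text
t 33.65 p [461.8  22.2  24.1] yaw 161.28 w 17.7 F [-0.2  0.2 -2.2] T [0.02 0.2  0.  ]
d [-0.1  0.3  1.1] rows 1 each [-0.1  0.3  1.1]
turn rad -0.01
```

Call:
move_arm(
  offset=[
    [0,0,1],
    [0,0,0.5],
    [0,0,0],
    [0,0,0],
  ],
  turn=[0,0,0,0],
)

```text
t: 34.05
position: [0.4618, 0.0222, 0.023]
orientation: [[-0.947, 0.321, 0.001], [0.321, 0.947, -0.0], [-0.001, -0.0, -1.0]]
ft_force: [-2.7, 1.1, 4.9]
gripper_width: 0.0182
```

```bash
python3 - <<'E'
from h import *
plan([462,22.5,23],161.85)
E
```

```text
t 34.05 p [461.8  22.2  23. ] yaw 161.28 w 18.2 F [-2.7  1.1  4.9] T [0.   0.36 0.05]
d [-0.1  0.3 -0. ] rows 1 each [-0.1  0.3 -0. ]
turn rad -0.01
```

Call:
move_arm(
  offset=[
    [0,0,0.7],
    [0,0,0.5],
    [0,0,0],
  ],
  turn=[0,0,0],
)

```text
t: 34.35
position: [0.4618, 0.0223, 0.0224]
orientation: [[-0.947, 0.321, 0.001], [0.321, 0.947, -0.0], [-0.001, -0.0, -1.0]]
ft_force: [-5.2, 0.6, 11.3]
gripper_width: 0.0184
```

```bash
python3 - <<'E'
from h import *
plan([462,22.5,23],161.85)
E
```

```text
t 34.35 p [461.8  22.3  22.4] yaw 161.29 w 18.4 F [-5.2  0.6 11.3] T [-0.05  0.58 -0.06]
d [-0.2  0.3 -0.6] rows 1 each [-0.2  0.3 -0.6]
turn rad -0.01
```

It's on the mat. I'll release, rise and back away.

Call:
move_arm(
  offset=[
    [0,0,-0.7],
    [0,0,-0.3],
    [0,0,0],
  ],
  turn=[0,0,0],
  newtons=20,
)

```text
t: 34.65
position: [0.462, 0.0222, 0.0228]
orientation: [[-0.947, 0.321, 0.001], [0.321, 0.947, -0.0], [-0.001, 0.0, -1.0]]
ft_force: [-3.0, 0.3, 7.7]
gripper_width: 0.018
```

Call:
move_arm(
  offset=[
    [0,0,0],
    [0,0,0],
    [0,0,0],
    [0,0,0],
    [0,0,0],
    [0,0,-10],
    [0,0,-25],
    [0,0,-30],
    [0,0,-30],
    [0,0,-30],
    [0,0,-25],
    [20,0,-10],
    [25,0,0],
    [20,0,0],
    [0,0,0],
    [0,0,0],
  ],
  turn=[0,0,0,0,0,0,0,0,0,0,0,0,0,0,0,0],
  hand=0.4,
)

```text
t: 36.25
position: [0.4006, 0.0431, 0.183]
orientation: [[-0.947, 0.321, 0.002], [0.321, 0.947, -0.0], [-0.002, 0.0, -1.0]]
ft_force: [0.7, -0.1, 0.2]
gripper_width: 0.051
```

```bash
python3 - <<'E'
from h import *
plan([462,22.5,23])
f,c=shot("side","sideF");g,c2=shot("top","topF")
a=cv2.resize(f[100:384,130:450,::-1],(440,390));b=cv2.resize(g[115:275,60:440,::-1],(800,337))
cv2.imwrite("pics/final.png",cv2.resize(np.vstack([cv2.resize(g[125:275,60:440,::-1],(800,316),interpolation=cv2.INTER_CUBIC),cv2.resize(f[180:290,140:450,::-1],(800,284),interpolation=cv2.INTER_CUBIC)]),(800,600)))
E
```

```text
t 36.25 p [400.6  43.1 183. ] yaw 161.3 w 51.0 F [ 0.7 -0.1  0.2] T [-0.   -0.02 -0.01]
d [-6.440e+01  1.000e-01  1.601e+02] rows 6 each [-10.7   0.   26.7]
```

View pics/final.png

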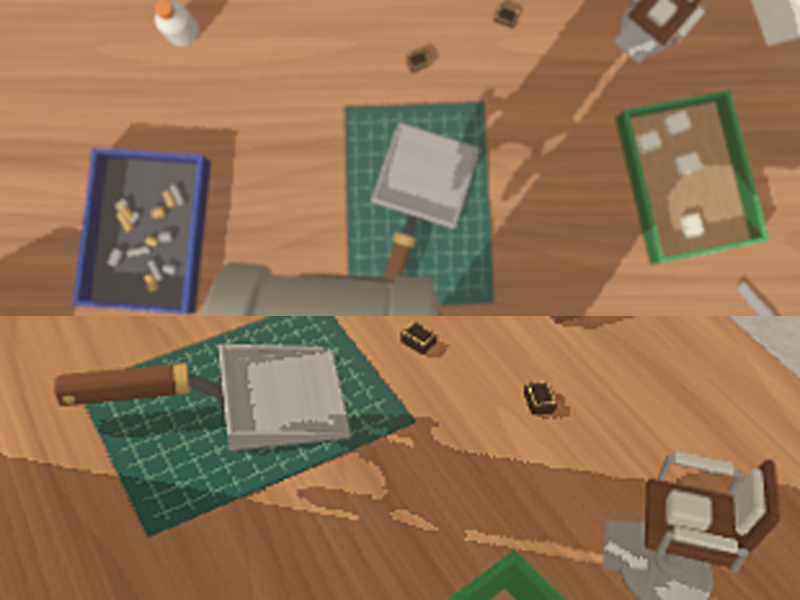

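The empty shovel lies flat on the mat. The tray holds four cushions at (678,122), (649,141), (688,165) and (691,224). Nothing else has moved and the gripper is clear, so I'm handing in.

```bash
python3 -c "
from h import *
print(close_job(), get_state()['t'])"
```

```text
the job is handed in; nothing more can be done
the job is handed in; nothing more can be done
```

All four cushions are in the green tray, the empty shovel is back on the mat, and I handed the job in after about 36 s of the 72 s allowed.

- **Stray cushion:** I picked up the white stray first and set it in the tray, leaving the two black look-alikes alone.
- **Shovel and cushions:** I carried the shovel level to the tray with all three cushions aboard, pressed the lip on the rim and tipped it by raising the handle. I lowered it again only after the last cushion was off, then laid it back on the mat.
- **Tipping:** The tool cannot tilt, so the handle had to pivot between loosened fingers. The first tries with too firm a grip lifted the lip 2–8 mm off the rim with the shovel still level and no cushion lost. I set it back on the rim before tipping.
- **Lip pressure:** During the tipping itself the lip rested on the rim under the shovel's own weight, with light force.
- **Last checks:** The final top and side pictures show four cushions in the tray, the shovel flat, and the gripper open and touching nothing. By eye, the blue tray, chair, glue bottle and green tray are where they were. I did not measure that against the first pictures.
- **Measurements that disagreed:** The cameras differed by up to 6 mm on where the tray rim was. I settled it by comparing the lip and rim in one picture and by feeling for contact.

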